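Peel the top stone tray off its clinging stack and hold it over the light panel

ROBOT

A 6-joint arm with a two-finger parallel gripper is mounted at the origin on the work surface. World frame = base frame: x ahead of the robot, y to its left, z up, the work surface at z = 0. Lengths are in m, angles in rad, forces in N, time in s.
With the tool pointing down it reaches from about 0.4 to 0.925 m from the base axis. Payload 3.4 kg.
Tool frame: the origin (TCP) lies between the finger pads; the fingertips stand env.nose_length ahead of it and the grasp point (between the pads) lies 6 mm ahead of it (env.nose_length is the distance from the TCP to the fingertips, in m); z points along the fingers, y is the line along which they close (so a half turn about z gives the same grasp; the last joint's range is limited). The gripper opens to 85 mm and grips with 20 to 120 N. Pads are 22 mm wide; open, the fingers measure 114 mm over their backs; the gripper's body (76 mm by 85 mm) begins 54 mm behind the grasp point. The pads swing forward as they close: fully open they stand 13 mm farther back than shut.
Start: joints at [1.143, 0.307, 1.506, -0, 1.328, -0.073], TCP at [0.2, 0.539, 0.231] pointing down, gripper open.
Joint ranges: [-3.12, 3.12], [-1.05, 2.28], [0.14, 2.33], [-1.42, 4.57], [0.1, 2.73], [-2.68, 2.68]. Speed limits (rad/s): [2.57, 2.57, 3.14, 3.14, 3.14, 3.14].

INTERFACE

Orientations are given as [roll, pitch, yaw] about the fixed x, y, z axes, in that order (R = Rz(yaw) Ry(pitch) Rx(roll)).
In Python, from bench import readout, camera, get_calibration, env, nets gives the robot as it stands. The module is installed in compiled form; this text tells all that it offers.
- The arm moves only by the tool drive_tool, never from a script. Its argument "rows" is a list of rows, each an object of numbers: "claw": the opening, from 0 (shut) to 1 (fully open); "dx", "dy", "dz": the shift along the tool's x, y, z in cm; "turn": the turn about the tool's z in degrees. A call has 1 to 8 rows; each row shifts and turns the commanded pose from where the row before left it, along the tool's axes as they then stand; what a row does not reach is not made up. A row lasts 1/8 s, in which the tool goes at most 62.5 mm and 10.7 degrees, less where a joint would pass 70% of its speed; a pose out of reach is approached as far as the arm can. A call is refused whole if a number of a shift passes 6.25 or a number of a turn 10.7, either way. A call with a gripper value outside its range is refused whole. The fingers move at their own pace and stop on an object; the grip force is fixed at half the most. Time passes only in rows, so rows that do not move let the fingers close. It gives the time, the measured TCP pose, the force, the opening and the grip force at its end, in the units of the state.
- readout.read_state(): the state, without advancing time (a new reading comes with each control period).
- camera(name): name is "scene" or "top"; returns (picture, depth): 420x560x3 uint8, red, green, blue; 420x560 float32, m along the optical axis (not along the pixel's ray), 0 where there is no reading.
- get_calibration(name): a dict with "fovy" (degrees; the focal length in pixels is half the picture's height over the tangent of half this angle, whatever the lens; pixels are square), "cx", "cy" (the principal point, pixels), "view" (4x4, takes a point from world to camera coordinates). Camera axes: x right, y up, looking along -z (the intrinsics and any distortion apply to the point x, -y, -z); pixel columns grow to the right and rows downward; lengths in m; the calibration is good to about 2 mm. A picture is of the moment at which its call begins. get_calibration takes no time and is no camera call.
- env.finish_job(): hands the job in; it is judged then, once.
Trained networks look in the newest picture that a camera, given by its name, has taken for a name from the list of things; names that differ only in an ending like _2 or _b are one class to them, and where a whole thing is asked for, a point or a joint stands for the part that bears it (a point fixed in the world has none). Each returns a list of dicts, best first, with "conf" (0 to 1); they miss things now and then, are a little off and sometimes report something else, mostly with a low value. They report only what shows in the picture. A call takes as long as a camera call. They do not tell look-alikes from the thing itself.
- nets.masks_of(camera, name): "region" (420x560 bool, what is visible of it) and "bbox" ([left, top, right, bottom] in pixels, round what is visible of it).
The state is a dict: "time": time; "joints": joint angles; "joint_velocities": joint speeds; "joint_efforts": joint torques, N m; "tcp_pos": TCP position; "tool_rot": TCP orientation; "force": force on the tool from outside, world axes, zero at the start; "ft_torque": the same for the moment, N m; "grip_width": finger opening in m; "gripper_force": force on a finger pad.
Only numpy, scipy, OpenCV 4.12 (cv2) and the standard library are available. Lean on these libraries where they do the work, as an engineer would, in place of code of your own. Each camera call takes 0.05 s, during which the arm holds its last target. There are 200 camera calls.

TASK

Peel the top stone tray off the clinging nested stack: take it by the upright tab at its corner and lift that corner first, keeping the opposite corner down on the stack until the tabbed corner is clearly up (about 2 cm). Then take the whole tray off and hold it level above the middle of the light panel, about 15 cm over the bench, without knocking the other things about. Finish while still holding it there: do not put it down or let go.

Things in the scene. Friction and masses are not known exactly. Their poses are not given: they have to be found in the camera images.
- tray: Top tray of the nested stack: white plastic, 150 (x) by 110 (y) by 34 mm high, open on top, about 90 g, sloping walls, rim 10 mm wide and 10 mm deep all round. It alone has an upright tab, on the rim at its +x +y corner. Origin: centre of its underside; x along its length, z up. Seated, its origin is 28 mm above the bench, its rim top 62 mm; the underside of its rim rests on the next rim at 52 mm.
- tab (a point): Middle of the tab, 16 mm above the rim top (tray frame x 63, y 46, z 50 mm). The tab is an upright plate 24 mm wide, 10 mm thick, reaching 28 mm above the rim. Its flat faces look along the tray's diagonal, direction (0.806, 0.591, 0) in the tray's frame: pinch it from above, one finger outside the corner, one over the hollow, fingertips just above the rim.
- far_corner (a point): The corner of the tray opposite the tab, at the underside of the rim (in the tray's frame x -75, y -55, z 24 mm); 52 mm above the bench when seated. The tray pivots here while it is peeled.
- stack: Two lower trays on an aluminium plate 160 by 120 by 8 mm fixed to the bench; rim top at 52 mm, same outline as the top tray. Origin on the bench under its centre; axes as the seated tray's. Sprung rubber bumpers inside press on both long sides of the top tray, so it clings over the first 15 mm: a straight pull takes about 8 to 15 N, lifting the tabbed corner about half.
- panel: Light panel fixed flat to the bench: 130 (x) by 160 (y) by 12 mm, white face in an aluminium frame. Origin: centre of its underside, on the bench. It and the stack may lie on either side of the robot's centre line.
- dop_stand: Bystander: small holder with a wooden grip standing upright on a round foot of 68 mm, 115 mm tall, between stack and panel. Loose; origin under its centre.
- brush_cup: Bystander: white cup, 76 mm across and 90 mm high, with a long brush in it that reaches 195 mm. Loose; origin under its centre.
- dishes: Bystander: pile of four round grey dishes, 100 mm across and 48 mm high. Loose; origin under its centre.
Things that resemble listed ones, but are neither listed nor needed, are in the scene too. Leave any green look-alike of the tray alone.

How it is judged:
By the outcome, as a careful person would: the job done as asked, in the order asked, and still so for the second after the job is handed in, while the arm keeps its last pose, push and grip.
It also fails if it takes over 38 s, if anything falls off the work surface, if the arm or the gripper's body presses on something with over 40 N, if the wrist force passes 120 N, or if a joint passes its speed limit or range.

## Working session

There is one attempt and no reset: what is moved stays moved. The work goes in short steps, Python scripts to look and compute and a tool call to move; the robot and the scene stay as the last step left them, time stands still between calls to the robot, and variables do not carry over. Pictures are saved under pics/ and viewed, at most 10 in all, crops included, and the job is handed in when it is done.

Besides the shell and the picture viewer there is one more tool, called after "Emit:" as name(argument=value, ...) on one line, values as JSON. drive_tool: Moves the arm, as the interface text tells. Its arguments: {"type":"object","properties":{"rows":{"type":"array"}},"required":["rows"]}

```bash
mkdir -p pics
cat > h.py <<'E'
import numpy as np, cv2
from bench import readout, camera, get_calibration, env, nets
def pts(name,dep):
    c=get_calibration(name); f=210/np.tan(np.radians(c['fovy'])/2)
    v,u=np.mgrid[0:420,0:560]
    p=np.stack([(u-c['cx'])/f*dep,-(v-c['cy'])/f*dep,-dep,np.ones_like(dep)],-1)
    return (p@np.linalg.inv(c['view']).T)[...,:3]
E
python3 - <<'E'
from h import *
s=readout.read_state(); print(s['tcp_pos'],s['tool_rot'],env.nose_length)
ims=[]
for n in('scene','top'):
    p,d=camera(n); print(get_calibration(n)); 
    cv2.imwrite(f'pics/{n}.png',p[...,::-1]); P=pts(n,d); np.savez(f'{n}0.npz',p=p,d=d,P=P)
    for k in('tray','tab','stack','panel','dop_stand','brush_cup','dishes'):
        for r in nets.masks_of(n,k):
            m=r['region']&(d>0)
            if m.sum()>5: print(n,k,round(r['conf'],2),np.round(r['bbox']),m.sum(),np.round(np.median(P[m],0),3),'z95',np.round(np.percentile(P[m][:,2],95),3))
E
```

```text
[0.19946119 0.53851577 0.23007726] [-3.13950906e+00 -1.67617150e-04  2.78678588e+00] 0.025
{'fovy': 46.92165510130052, 'cx': 279.36660523300446, 'cy': 212.27371503277203, 'view': array([[-0.59060092,  0.80685589,  0.0131956 ,  0.26143323],
       [-0.61850038, -0.46311072,  0.63481158,  0.29782885],
       [ 0.51831249,  0.36675882,  0.77255429, -1.44035984],
       [ 0.        ,  0.        ,  0.        ,  1.        ]])}
scene tray 0.89 [315. 212. 374. 271.] 2873 [0.471 0.209 0.046] z95 0.065
scene tray 0.77 [422. 190. 500. 261.] 2595 [0.254 0.386 0.022] z95 0.037
scene tray 0.66 [223. 106. 276. 140.] 1618 [ 0.261 -0.247  0.021] z95 0.037
scene tab 0.94 [217. 106. 274. 137.] 1611 [ 0.261 -0.246  0.021] z95 0.037
scene tab 0.6 [320. 206. 375. 273.] 2774 [0.469 0.208 0.044] z95 0.065
scene tab 0.6 [409. 316. 463. 370.] 2362 [0.582 0.47  0.047] z95 0.05
scene tab 0.57 [418. 194. 497. 253.] 2646 [0.254 0.387 0.022] z95 0.037
scene stack 0.81 [314. 262. 368. 288.] 841 [0.545 0.24  0.008] z95 0.05
scene dop_stand 0.62 [154. 247. 198. 307.] 1737 [ 0.78  -0.017  0.058] z95 0.142
scene dop_st
[... 723 characters left out ...]
5. 261. 270.] 2186 [0.479 0.211 0.036] z95 0.064
top tray 0.83 [362. 282. 430. 349.] 2280 [ 0.266 -0.249  0.007] z95 0.037
top tab 0.73 [203. 205. 259. 270.] 2182 [0.481 0.211 0.035] z95 0.064
top tab 0.72 [364. 281. 428. 346.] 2275 [ 0.268 -0.248  0.007] z95 0.037
top tab 0.56 [139. 286. 194. 348.] 2347 [0.266 0.391 0.008] z95 0.036
top stack 0.85 [222. 211. 264. 275.] 219 [0.426 0.16  0.008] z95 0.042
top stack 0.37 [203. 206. 258. 269.] 2101 [0.48  0.21  0.034] z95 0.064
top panel 0.71 [338. 210. 398. 265.] 2542 [ 0.484 -0.187  0.012] z95 0.016
top dop_stand 0.83 [291. 204. 312. 228.] 398 [0.551 0.005 0.013] z95 0.094
top dishes 0.63 [122. 190. 164. 228.] 1107 [0.569 0.459 0.046] z95 0.05
```

View pics/scene.png

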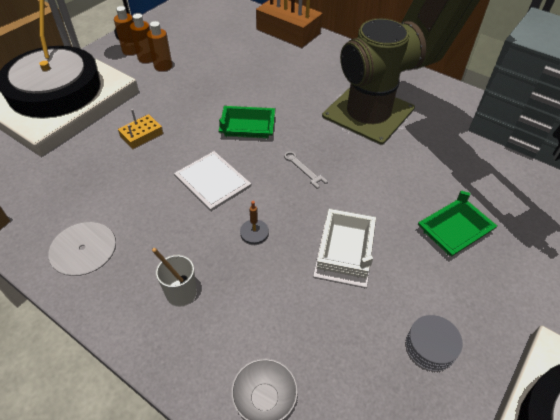

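View pics/top.png

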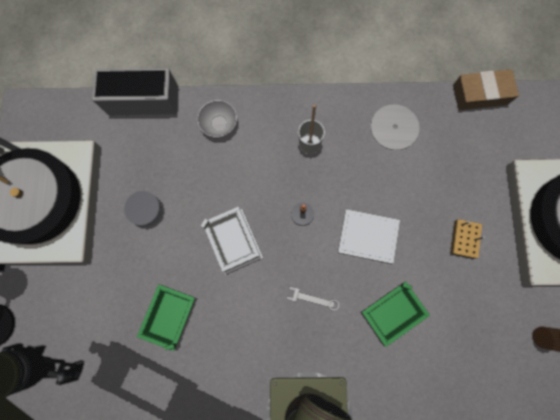

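The scene picture shows three tray candidates: the white stacked tray at (347,240), with its tab at (367,262), and green look-alikes at (247,121) and (457,225). In the top picture they are at (232,240) for the white one, and (396,313) and (167,316). I choose the white one. The panel is at top (370,237) and the dop stand at (302,213).

Run:
```python
from h import *
A=[];T=[]
for n in('scene','top'):
    z=np.load(n+'0.npz'); P=z['P']
    near=np.hypot(P[...,0]-.48,P[...,1]-.21)<.13
    m=near&(abs(P[...,2]-.062)<.006)
    t=near&(P[...,2]>.074)&(P[...,2]<.1)
    r=cv2.minAreaRect((P[m][:,:2]*1000).astype(np.float32)); print(n,m.sum(),r,np.round(cv2.boxPoints(r)))
    v,u=np.nonzero(t); print('tab',t.sum(),np.round(P[t].mean(0),4),u.mean() if len(u) else 0,v.mean() if len(v) else 0, np.round(P[t].max(0),3))
    p0=near&(abs(P[...,2]-.0)<.05)
for n in('scene','top'):
    z=np.load(n+'0.npz'); P=z['P']
    m=(np.hypot(P[...,0]-.484,P[...,1]+.187)<.15)&(P[...,2]>.007)&(P[...,2]<.03)
    r=cv2.minAreaRect((P[m][:,:2]*1000).astype(np.float32)); print('panel',r)
    m=(np.hypot(P[...,0]-.55,P[...,1]-.008)<.06)&(P[...,2]>.03); print('dop',P[m].mean(0),P[m].max(0))
c=[]
for n,(x0,y0,x1,y1) in(('scene',(300,190,390,300)),('top',(190,195,275,285))):
    p=np.load(n+'0.npz')['p'][y0:y1,x0:x1,::-1]; c.append(cv2.resize(p,(395,480),interpolation=cv2.INTER_CUBIC))
cv2.imwrite('pics/crop.png',np.hstack(c))
```

```text
scene 1065 ((478.33758544921875, 211.73135375976562), (152.69000244140625, 111.02535247802734), 23.377960205078125) [[386. 232.]
 [430. 130.]
 [570. 191.]
 [526. 293.]]
tab 88 [0.5205 0.2792 0.0854] 366.46590909090907 260.1818181818182 [0.531 0.288 0.093]
top 772 ((477.8371276855469, 206.89141845703125), (151.14974975585938, 109.73828887939453), 23.13931655883789) [[387. 228.]
 [430. 127.]
 [569. 186.]
 [526. 287.]]
tab 44 [0.5159 0.2731 0.0868] 204.6590909090909 223.25 [0.527 0.282 0.092]
panel ((487.02630615234375, -182.2713623046875), (165.99977111816406, 132.29208374023438), 77.764404296875)
dop [0.55953734 0.01190402 0.07858963] [0.56651073 0.01898754 0.11733731]
panel ((510.3143310546875, -207.14923095703125), (188.4643096923828, 186.5075225830078), 77.4488296508789)
dop [0.5514102  0.00505673 0.08741725] [0.56123945 0.01301158 0.11818582]
```

View pics/crop.png

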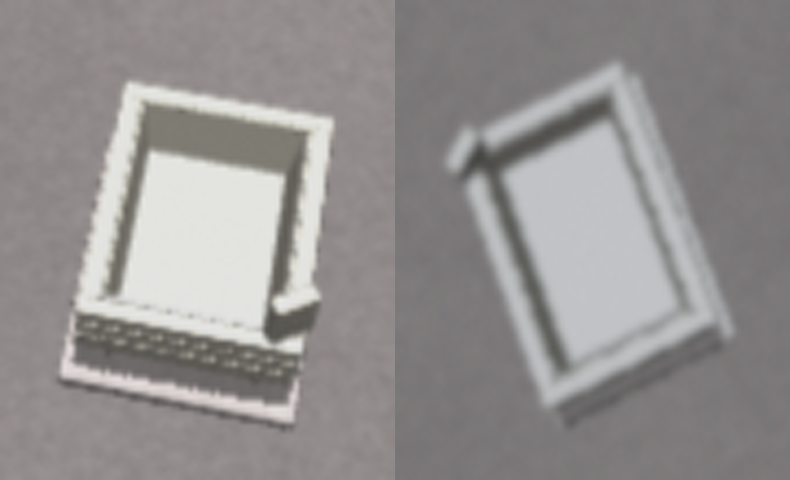

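The crop confirms the white stacked tray, with its tab at the far left corner near world (0.518, 0.276). The measured rectangle is 151x110 mm at yaw 23.3°, which agrees with the description. I align the pinch with the diagonal and approach.

Emit:
drive_tool(rows=[{"claw": 1,"turn": 10.2},{"claw": 1,"dx": -5,"dy": -0.8},{"claw": 1,"dx": -5,"dy": -0.8},{"claw": 1,"dx": -5,"dy": -0.8,"dz": 1},{"claw": 1,"dx": -5,"dy": -0.8,"dz": 1},{"claw": 1,"dx": -5,"dy": -0.8,"dz": 1},{"claw": 1,"dx": -5,"dy": -0.8,"dz": 1},{"claw": 1,"dx": -5,"dy": -0.8,"dz": 1}])

```text
invalid input
```

```bash
cat > d.py <<'E'
from h import *
import sys
s=readout.read_state(); t=np.array([float(a) for a in sys.argv[1:4]])
from scipy.spatial.transform import Rotation as Ro
R=Ro.from_euler('xyz',s['tool_rot']); print(s['time'],s['tcp_pos'],np.degrees(s['tool_rot']),'d cm',100*R.inv().apply(t-s['tcp_pos']),s['force'],s['ft_torque'],s['grip_width'],s['gripper_force'])
E
python3 d.py .518 .276 .091
```

```text
0.8 [0.19981058 0.53919813 0.23104064] [1.79994718e+02 2.62344336e-03 1.59669495e+02] d cm [-38.98053348 -13.626475    14.00459267] [ 0.63492048  0.05889146 -0.53943475] [-0.0095803   0.01022473 -0.03942221] 0.08571056694553034 0.0
```

The call was refused, probably because every row needs all the fields.

Emit:
drive_tool(rows=[{"claw": 1,"dx": 0,"dy": 0,"dz": 0,"turn": 10.2},{"claw": 1,"dx": -5,"dy": -0.8,"dz": 0,"turn": 0},{"claw": 1,"dx": -5,"dy": -0.8,"dz": 0,"turn": 0},{"claw": 1,"dx": -5,"dy": -0.8,"dz": 1,"turn": 0},{"claw": 1,"dx": -5,"dy": -0.8,"dz": 1,"turn": 0},{"claw": 1,"dx": -5,"dy": -0.8,"dz": 1,"turn": 0},{"claw": 1,"dx": -5,"dy": -0.8,"dz": 1,"turn": 0},{"claw": 1,"dx": -5,"dy": -0.8,"dz": 1,"turn": 0}])

```text
time: 1.8
tcp_pos: [0.4741, 0.3121, 0.1809]
tool_rot: [3.141, 0.0, 2.609]
force: [0.0, 0.7, -0.6]
grip_width: 0.0852
gripper_force: 0.0
```

```bash
python3 d.py .518 .276 .091
```

```text
1.8 [0.47414138 0.31209535 0.18089508] [1.79962720e+02 1.39181524e-02 1.49469278e+02] d cm [-5.60925314 -0.88692844  8.99029533] [ 0.03390858  0.72501827 -0.64313651] [ 0.0134297   0.02249219 -0.00435664] 0.08524788466736677 0.0
```

Emit:
drive_tool(rows=[{"claw": 1,"dx": -3,"dy": -0.4,"dz": 1,"turn": 0},{"claw": 1,"dx": -2.7,"dy": -0.5,"dz": 2,"turn": 0},{"claw": 0.7,"dx": 0,"dy": 0,"dz": 2,"turn": 0},{"claw": 0.6,"dx": 0,"dy": 0,"dz": 0,"turn": 0}])

```text
time: 2.3
tcp_pos: [0.5163, 0.2755, 0.1294]
tool_rot: [-3.138, -0.002, 2.608]
force: [0.4, 0.5, -0.2]
grip_width: 0.0522
gripper_force: 0.0
```

```bash
python3 d.py .518 .276 .091
python3 - <<'E'
from h import *
p,d=camera('scene'); cv2.imwrite('pics/a.png',cv2.resize(p[170:310,290:430,::-1],(600,600),interpolation=cv2.INTER_CUBIC))
E
```

```text
2.3 [0.5163221  0.27549279 0.12937443] [-1.79813673e+02 -1.39976871e-01  1.49417642e+02] d cm [-0.12801897  0.14151125  3.8367013 ] [ 0.36495977  0.52055947 -0.18370222] [-0.0041711  -0.00876951 -0.01588441] 0.05221932870512227 0.0
```

View pics/a.png

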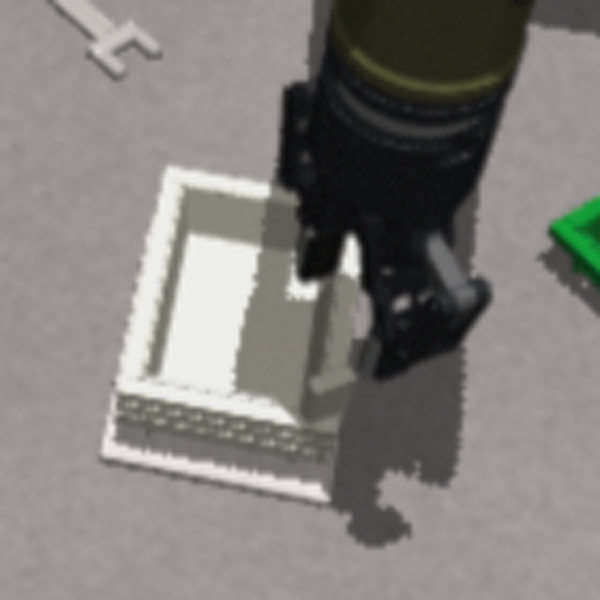

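The crop shows the fingers open along the diagonal, straddling the tab at crop (340,380) from above. I go down and close.

Emit:
drive_tool(rows=[{"claw": 0.6,"dx": 0,"dy": 0.1,"dz": 2,"turn": 0},{"claw": 0.6,"dx": 0,"dy": 0,"dz": 1.8,"turn": 0},{"claw": 0.5,"dx": 0,"dy": 0,"dz": 0,"turn": 0},{"claw": 0.3,"dx": 0,"dy": 0,"dz": 0,"turn": 0},{"claw": 0.0,"dx": 0,"dy": 0,"dz": 0,"turn": 0},{"claw": 0,"dx": 0,"dy": 0,"dz": 0,"turn": 0},{"claw": 0,"dx": 0,"dy": 0,"dz": 0,"turn": 0},{"claw": 0,"dx": 0,"dy": 0,"dz": 0,"turn": 0}])

```text
time: 3.35
tcp_pos: [0.5179, 0.2773, 0.0931]
tool_rot: [3.142, 0.0, 2.609]
force: [-0.3, 0.6, 0.0]
grip_width: 0.0001
gripper_force: 0.0
```

```bash
python3 d.py .518 .276 .091
```

```text
3.35 [0.517887   0.27726568 0.09310667] [1.79995633e+02 4.40434771e-03 1.49465415e+02] d cm [-0.074021   -0.10329055  0.21066453] [-0.2670822   0.58728182  0.04112362] [ 0.02144371 -0.05319942  0.02766187] 5.087927448679372e-05 0.0
```

Run:
```python
from h import *
c=[]
for n,(x,y) in(('scene',(365,250)),('top',(210,225))):
    p,d=camera(n); P=pts(n,d); np.savez(n+'1.npz',p=p,P=P)
    c.append(cv2.resize(p[y-50:y+50,x-35:x+31,::-1],(396,600),interpolation=cv2.INTER_CUBIC))
cv2.imwrite('pics/b.png',np.hstack(c))
```

```text
(no output)
```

View pics/b.png

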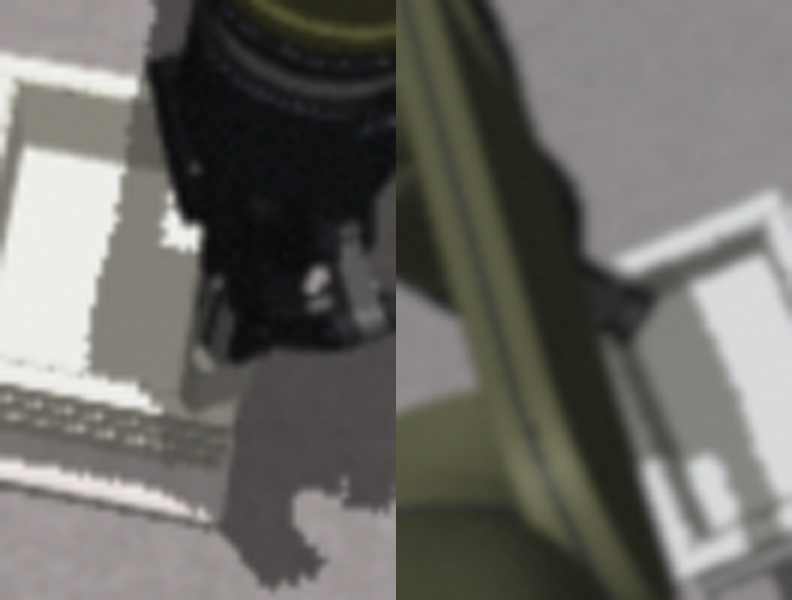

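The crop shows the fingertips ending at about scene pixel (369,260), level with the tab's top edge, and the lower tab still shows beneath them. I check their height by depth.

Run:
```python
from h import *
for n in('scene','top'):
    a=np.load(n+'1.npz');o=np.load(n+'0.npz');P=a['P'];p=a['p']
    R=np.hypot(P[...,0]-.518,P[...,1]-.276)<.05
    m=R&(p.max(-1)<70)&(P[...,2]>.05)
    q=P[m]; print(n,m.sum(),'minz',np.round(np.percentile(q[:,2],[0,2,5,10]),3)); l=q[q[:,2]<np.percentile(q[:,2],12)]; print(np.round(l.mean(0),3),np.round(l.min(0),3),np.round(l.max(0),3))
    # tab pts, light
    t=R&(p.min(-1)>75)&(P[...,2]>.066)&(P[...,2]<.1); print('tab',t.sum(),np.round(P[t].mean(0),3) if t.any() else '',np.round(P[t].max(0),3) if t.any() else '', np.argwhere(t).mean(0) if t.any() else '')
    if n=='scene':
        for c in (362,365,368,371): print(c,[(r,p[r,c].tolist(),np.round(P[r,c],3).tolist()) for r in range(254,272,2)])
```

```text
scene 5716 minz [0.081 0.139 0.16  0.196]
[0.531 0.283 0.164] [0.497 0.229 0.081] [0.552 0.319 0.212]
tab 66 [0.523 0.279 0.079] [0.531 0.288 0.098] [262.78787879 365.28787879]
362 [(254, [76, 74, 69], [0.479, 0.253, 0.036]), (256, [74, 74, 69], [0.486, 0.256, 0.039]), (258, [105, 103, 96], [0.524, 0.27, 0.089]), (260, [99, 97, 90], [0.526, 0.272, 0.086]), (262, [79, 78, 73], [0.527, 0.273, 0.08]), (264, [81, 79, 74], [0.53, 0.275, 0.078]), (266, [84, 82, 76], [0.53, 0.276, 0.073]), (268, [98, 96, 89], [0.529, 0.277, 0.063]), (270, [93, 90, 84], [0.53, 0.279, 0.06])]
365 [(254, [37, 37, 38], [0.528, 0.275, 0.113]), (256, [46, 46, 47], [0.529, 0.277, 0.109]), (258, [58, 59, 57], [0.528, 0.277, 0.101]), (260, [99, 98, 92], [0.531, 0.279, 0.098]), (262, [90, 89, 83], [0.525, 0.279, 0.084]), (264, [87, 85, 80], [0.526, 0.28, 0.079]), (266, [89, 87, 81], [0.524, 0.281, 0.069]), (268, [128, 125, 117], [0.524, 0.282, 0.063]), (270, [119, 116, 109], [0.527, 0.284, 0.06])]
368 [(254, [53, 53, 53], [0.527, 0.281, 0.117]), (256, [32, 32, 33], [0.527, 0.282, 0.111]), (258, [23, 24, 23], [0.528, 0.283, 0.106]), (260, [55, 54, 52], [0.528, 0.285, 0.1]), (262, [88, 86, 80], [0.521, 0.283, 0.083]), (264, [87, 85, 79], [0.516, 0.283, 0.07]), (266, [99, 97, 91], [0.518, 0.285, 0.065]), (268, [125, 121, 113], [0.519, 0.286, 0.06]), (270, [116, 113, 106], [0.525, 0.289, 0.062])]
371 [(254, [16, 15, 18], [0.53, 0.288, 0.127]), (256, [15, 16, 17], [0.529, 0.289, 0.119]), (258, [18, 19, 20], [0.529, 0.29, 0.112]), (260, [66, 65, 62], [0.512, 0.286, 0.081]), (262, [86, 84, 79], [0.514, 0.287, 0.078]), (264, [83, 80, 78], [0.508, 0.287, 0.063]), (266, [79, 75, 74], [0.471, 0.277, 0.0]), (268, [77, 72, 73], [0.474, 0.28, -0.001]), (270, [77, 74, 74], [0.48, 0.283, 0.001])]
top 907 minz [0.051 0.183 0.207 0.277]
[0.502 0.246 0.228] [0.479 0.229 0.051] [0.533 0.286 0.303]
tab 1 [0.478 0.256 0.067] [0.478 0.256 0.067] [238. 212.]
```

The tips read about z 0.098, above the tab's top at 0.090, and that explains the empty pinch with no force. The real tip lies about 30 mm less far ahead than I assumed. I open, go 2.8 cm lower while watching the force, and pinch again.

Emit:
drive_tool(rows=[{"claw": 0.6,"dx": 0,"dy": 0,"dz": -0.5,"turn": 0},{"claw": 0.6,"dx": 0,"dy": 0,"dz": 0,"turn": 0},{"claw": 0.6,"dx": 0,"dy": 0,"dz": 0,"turn": 0},{"claw": 0.6,"dx": 0,"dy": 0,"dz": 0,"turn": 0},{"claw": 0.6,"dx": 0,"dy": 0,"dz": 1.0,"turn": 0},{"claw": 0.6,"dx": 0,"dy": 0,"dz": 1.0,"turn": 0},{"claw": 0.6,"dx": 0,"dy": 0,"dz": 0,"turn": 0}])

```text
time: 4.32
tcp_pos: [0.5167, 0.2768, 0.0764]
tool_rot: [-3.139, -0.002, 2.609]
force: [0.1, -0.3, -0.4]
grip_width: 0.0513
gripper_force: 0.0
```

```bash
python3 d.py .518 .276 .065
python3 - <<'E'
from h import *
c=[]
for n,(x,y) in(('scene',(365,250)),):
    p,d=camera(n); P=pts(n,d)
    c.append(cv2.resize(p[y-50:y+50,x-50:x+50,::-1],(600,600),interpolation=cv2.INTER_CUBIC))
    for c_ in range(354,390,3): print(c_,[(r,int(p[r,c_].mean()),np.round(P[r,c_],3).tolist()) for r in range(255,276,3)])
cv2.imwrite('pics/c.png',np.hstack(c))
E
```

```text
4.325 [0.51671084 0.27677936 0.07644495] [-1.79850247e+02 -1.05225628e-01  1.49470097e+02] d cm [-0.1527362   0.00134743  1.14421674] [ 0.10765565 -0.33383916 -0.39794624] [-0.05428843  0.01822187 -0.00666006] 0.05127504413316751 0.0
354 [(255, 127, [0.489, 0.239, 0.031]), (258, 126, [0.494, 0.242, 0.029]), (261, 127, [0.502, 0.247, 0.03]), (264, 118, [0.529, 0.258, 0.061]), (267, 216, [0.536, 0.262, 0.063]), (270, 101, [0.538, 0.264, 0.056]), (273, 122, [0.536, 0.265, 0.042])]
357 [(255, 126, [0.484, 0.244, 0.031]), (258, 126, [0.49, 0.248, 0.03]), (261, 127, [0.497, 0.252, 0.03]), (264, 129, [0.524, 0.262, 0.06]), (267, 126, [0.532, 0.267, 0.063]), (270, 87, [0.535, 0.27, 0.058]), (273, 87, [0.534, 0.271, 0.045])]
360 [(255, 121, [0.479, 0.249, 0.029]), (258, 114, [0.487, 0.253, 0.031]), (261, 105, [0.492, 0.257, 0.027]), (264, 86, [0.527, 0.27, 0.071]), (267, 104, [0.527, 0.271, 0.06]), (270, 86, [0.531, 0.275, 0.057]), (273, 85, [0.531, 0.276, 0.046])]
363 [(255, 73, [0.486, 0.258, 0.046]), (258, 119, [0.524, 0.272, 0.091]), (261, 104, [0.529, 0.275, 0.088]), (264, 82, [0.529, 0.
[... 1334 characters left out ...]
 0.306, 0.13]), (258, 21, [0.53, 0.309, 0.131]), (261, 20, [0.552, 0.317, 0.154]), (264, 16, [0.554, 0.319, 0.148]), (267, 16, [0.556, 0.321, 0.142]), (270, 30, [0.557, 0.323, 0.135]), (273, 74, [0.472, 0.304, -0.002])]
384 [(255, 56, [0.531, 0.313, 0.146]), (258, 23, [0.555, 0.321, 0.172]), (261, 15, [0.557, 0.323, 0.166]), (264, 12, [0.557, 0.325, 0.158]), (267, 16, [0.556, 0.327, 0.147]), (270, 70, [0.462, 0.306, 0.0]), (273, 76, [0.468, 0.31, -0.002])]
387 [(255, 38, [0.547, 0.323, 0.173]), (258, 36, [0.557, 0.327, 0.18]), (261, 15, [0.561, 0.33, 0.177]), (264, 14, [0.559, 0.331, 0.166]), (267, 24, [0.543, 0.329, 0.134]), (270, 75, [0.458, 0.312, 0.0]), (273, 75, [0.463, 0.315, -0.003])]
```

View pics/c.png

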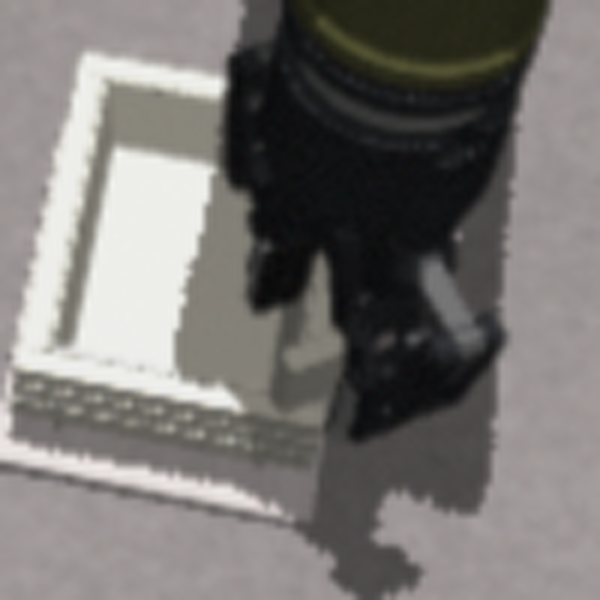

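The crop shows the fingers astride the tab, with the outer tip at scene (369,272), z about 0.085. I go 1.2 cm lower and close.

Emit:
drive_tool(rows=[{"claw": 0.6,"dx": 0,"dy": 0,"dz": 0.7,"turn": 0},{"claw": 0.5,"dx": 0,"dy": 0,"dz": 0.5,"turn": 0},{"claw": 0.3,"dx": 0,"dy": 0,"dz": 0,"turn": 0},{"claw": 0,"dx": 0,"dy": 0,"dz": 0,"turn": 0},{"claw": 0,"dx": 0,"dy": 0,"dz": 0,"turn": 0},{"claw": 0,"dx": 0,"dy": 0,"dz": 0,"turn": 0},{"claw": 0,"dx": 0,"dy": 0,"dz": 0,"turn": 0}])

```text
time: 5.25
tcp_pos: [0.5176, 0.2768, 0.0663]
tool_rot: [-3.141, 0.0, 2.609]
force: [-1.0, -5.0, 5.2]
grip_width: 0.0083
gripper_force: 60.5
```

```bash
python3 d.py .518 .276 .065
```

```text
5.25 [0.51760771 0.27680986 0.06628193] [-1.79954438e+02  5.32621006e-03  1.49474817e+02] d cm [-0.07491451 -0.0497351   0.12823973] [-0.97537405 -5.01541395  5.21288827] [-0.75349045  0.32449799 -0.06521228] 0.008323704295741226 60.48464477062225
```

Gripped: 8.3 mm opening, 60 N. I start the peel gently, following the arc.

Emit:
drive_tool(rows=[{"claw": 0,"dx": 0,"dy": -0.03,"dz": -0.2,"turn": 0},{"claw": 0,"dx": 0,"dy": -0.03,"dz": -0.2,"turn": 0},{"claw": 0,"dx": 0,"dy": -0.03,"dz": -0.2,"turn": 0},{"claw": 0,"dx": 0,"dy": -0.03,"dz": -0.2,"turn": 0},{"claw": 0,"dx": 0,"dy": 0,"dz": 0,"turn": 0}])

```text
time: 5.88
tcp_pos: [0.5172, 0.2764, 0.0741]
tool_rot: [3.142, -0.0, 2.609]
force: [-0.3, -3.4, -7.9]
grip_width: 0.0087
gripper_force: 58.8
```

```bash
cat > t.py <<'E'
from h import *
for n in('scene','top'):
    p,d=camera(n); P=pts(n,d); np.savez(n+'2.npz',p=p,P=P)
    R=np.hypot(P[...,0]-.478,P[...,1]-.209)<.12
    u=np.array([np.cos(np.radians(23.3)),np.sin(np.radians(23.3))]); w=np.array([-u[1],u[0]])
    q=P[...,:2]-[.478,.209]; X=q@u; Y=q@w
    for nm,cx,cy in(('far--',-1,-1),('-x+y',-1,1),('+x-y',1,-1),('tab++',1,1)):
        m=R&(abs(X-cx*.066)<.02)&(abs(Y-cy*.046)<.018)&(p.min(-1)>75)&(P[...,2]>.05)&(P[...,2]<.11)&(np.maximum(abs(X)/.075,abs(Y)/.055)<1.1)&((abs(X)>.062)|(abs(Y)>.042))
        if m.sum()>5: print(n,nm,m.sum(),np.round(np.percentile(P[m][:,2],[50,90]),4))
E
python3 d.py .518 .276 .065; python3 t.py
```

```text
5.875 [0.51715224 0.2764397  0.07405914] [ 1.79999066e+02 -1.44561759e-02  1.49477683e+02] d cm [-0.09558832  0.00516381  0.90589008] [-0.26995212 -3.42673753 -7.89049618] [ 0.05516779 -0.31184206  0.09882968] 0.008697408657203589 58.79955589771271
scene far-- 65 [0.067  0.0689]
scene +x-y 141 [0.0676 0.0707]
scene tab++ 125 [0.0673 0.0816]
top far-- 91 [0.0669 0.07  ]
top -x+y 57 [0.0669 0.0702]
top +x-y 73 [0.0689 0.0713]
```

```bash
sed -e "s/p,d=camera(n); P=pts(n,d); np.savez(n+'2.npz',p=p,P=P)/z=np.load(n+'0.npz');p=z['p'];P=z['P']/" t.py | python3 -
```

```text
scene far-- 70 [0.0616 0.0632]
scene -x+y 91 [0.061  0.0636]
scene +x-y 129 [0.061  0.0633]
scene tab++ 206 [0.0685 0.0897]
top far-- 84 [0.0612 0.0629]
top -x+y 75 [0.0614 0.0636]
top +x-y 70 [0.0612 0.0645]
top tab++ 69 [0.0772 0.0906]
```

The deep pinch is too stiff: the far corner came up 5.5 mm along with the tab (about 8 mm). I reseat the tray now, then take a shallower pinch near the tab's top so that it can tilt in the pads.

Emit:
drive_tool(rows=[{"claw": 0,"dx": 0,"dy": 0.03,"dz": 0.2,"turn": 0},{"claw": 0,"dx": 0,"dy": 0.03,"dz": 0.2,"turn": 0},{"claw": 0,"dx": 0,"dy": 0.03,"dz": 0.2,"turn": 0},{"claw": 0,"dx": 0,"dy": 0.03,"dz": 0.2,"turn": 0},{"claw": 0,"dx": 0,"dy": 0,"dz": 0.1,"turn": 0},{"claw": 0,"dx": 0,"dy": 0,"dz": 0,"turn": 0}])

```text
time: 6.72
tcp_pos: [0.519, 0.2778, 0.0686]
tool_rot: [3.139, 0.002, 2.609]
force: [-1.5, -1.5, 16.3]
grip_width: 0.0086
gripper_force: 68.6
```

```bash
python3 d.py .518 .276 .065; python3 t.py
```

```text
6.725 [0.51901722 0.27777405 0.06859344] [1.79859869e+02 1.40163761e-01 1.49488443e+02] d cm [-0.00155565 -0.20536315  0.35884783] [-1.50611926 -1.50330655 16.29474124] [-1.5691297   1.24410636 -0.05889151] 0.008626863000954428 68.60909658484161
scene far-- 63 [0.0698 0.0721]
scene +x-y 139 [0.0655 0.068 ]
scene tab++ 98 [0.0632 0.0891]
top far-- 92 [0.0692 0.073 ]
top -x+y 59 [0.0673 0.0705]
top +x-y 79 [0.0661 0.0682]
```

Pushing at the tab only tipped it the other way: the tab is seated and the far corner is at 70 mm. I let go and press the far side down with shut fingers on the tray floor, around world (0.455, 0.182).

Emit:
drive_tool(rows=[{"claw": 0.4,"dx": 0,"dy": 0,"dz": -0.3,"turn": 0},{"claw": 0.4,"dx": 0,"dy": 0,"dz": 0,"turn": 0},{"claw": 0.4,"dx": 0,"dy": 0,"dz": -2,"turn": 0},{"claw": 0.2,"dx": 0,"dy": 0,"dz": -2.7,"turn": 0},{"claw": 0,"dx": 0.3,"dy": -5.7,"dz": 0,"turn": 0},{"claw": 0,"dx": 0.3,"dy": -5.7,"dz": 0,"turn": 0},{"claw": 0,"dx": 0,"dy": 0,"dz": 3,"turn": 0},{"claw": 0,"dx": 0,"dy": 0,"dz": 2,"turn": 0}])

```text
time: 7.82
tcp_pos: [0.4547, 0.1818, 0.0647]
tool_rot: [3.14, 0.001, 2.607]
force: [0.0, -0.5, 0.1]
grip_width: -0.0001
gripper_force: 0.0
```

```bash
python3 d.py .455 .1816 .04; python3 t.py
```

```text
7.825 [0.45469868 0.18179553 0.06469798] [1.79932563e+02 2.94383692e-02 1.49389218e+02] d cm [-0.03462073 -0.00439227  2.46981218] [ 0.03752148 -0.46774582  0.08189487] [-0.04447805  0.02019139  0.03461118] -9.011829612706901e-05 0.0
scene far-- 58 [0.0702 0.0719]
scene -x+y 70 [0.0681 0.0709]
scene +x-y 140 [0.0656 0.0679]
scene tab++ 207 [0.0702 0.0924]
top far-- 16 [0.0698 0.0716]
top -x+y 78 [0.0676 0.07  ]
```

Emit:
drive_tool(rows=[{"claw": 0,"dx": 0,"dy": 0,"dz": 1.0,"turn": 0},{"claw": 0,"dx": 0,"dy": 0,"dz": 0.5,"turn": 0},{"claw": 0,"dx": 0,"dy": 0,"dz": 0.3,"turn": 0},{"claw": 0,"dx": 0,"dy": 0,"dz": 0.2,"turn": 0}])

```text
time: 8.43
tcp_pos: [0.455, 0.1823, 0.045]
tool_rot: [3.141, 0.0, 2.609]
force: [-0.8, 0.3, -1.1]
grip_width: -0.0
gripper_force: 0.0
```

```bash
python3 d.py .455 .1816 .04; python3 t.py
```

```text
8.425 [0.45496107 0.18231713 0.04504717] [1.79981437e+02 1.39821112e-02 1.49476870e+02] d cm [-0.03965264 -0.05996154  0.50470683] [-0.78685726  0.32380245 -1.14341967] [ 0.00251704 -0.05061179  0.01144748] -4.441069857139468e-05 0.0
scene far-- 46 [0.0703 0.0728]
scene -x+y 82 [0.068 0.07 ]
scene +x-y 135 [0.0654 0.0678]
scene tab++ 210 [0.0702 0.0924]
top far-- 13 [0.069  0.0703]
top -x+y 81 [0.068  0.0702]
```

Emit:
drive_tool(rows=[{"claw": 0,"dx": 0,"dy": 0,"dz": 0.3,"turn": 0},{"claw": 0,"dx": 0,"dy": 0,"dz": 0.3,"turn": 0},{"claw": 0,"dx": 0,"dy": 0,"dz": 0.2,"turn": 0},{"claw": 0,"dx": 0,"dy": 0,"dz": 0,"turn": 0}])

```text
time: 9.02
tcp_pos: [0.4547, 0.1821, 0.0369]
tool_rot: [-3.141, -0.0, 2.609]
force: [-0.5, -1.0, -0.2]
grip_width: -0.0
gripper_force: 0.1
```

```bash
python3 d.py .455 .1816 .04; python3 t.py
```

```text
9.025 [0.45470183 0.18213481 0.03694911] [-1.79990795e+02 -8.65458571e-03  1.49471906e+02] d cm [-0.05280403 -0.03097072 -0.30509217] [-0.45172348 -0.98787685 -0.1878546 ] [-0.05486161  0.03671584 -0.00976638] -3.9398011803176395e-06 0.08140390285007015
scene far-- 41 [0.0699 0.0717]
scene -x+y 84 [0.0678 0.0697]
scene +x-y 140 [0.0654 0.0685]
scene tab++ 211 [0.0707 0.0921]
top far-- 12 [0.0676 0.0705]
top -x+y 80 [0.0674 0.0702]
```

Emit:
drive_tool(rows=[{"claw": 0,"dx": 0,"dy": 0,"dz": 0.3,"turn": 0},{"claw": 0,"dx": 0,"dy": 0,"dz": 0.3,"turn": 0},{"claw": 0,"dx": 0,"dy": 0,"dz": 0.3,"turn": 0},{"claw": 0,"dx": 0,"dy": 0,"dz": 0,"turn": 0}])

```text
time: 9.62
tcp_pos: [0.4554, 0.1824, 0.0307]
tool_rot: [3.14, 0.002, 2.609]
force: [-4.4, -1.8, 26.2]
grip_width: 0.0
gripper_force: 13.4
```

```bash
python3 d.py .455 .1816 .04; python3 t.py
```

```text
9.625 [0.45541888 0.18242482 0.03073192] [1.79885586e+02 1.05136029e-01 1.49478057e+02] d cm [-0.00750673 -0.09047513 -0.92697837] [-4.40544772 -1.76533519 26.19311086] [-0.27290677  0.82407277  0.03536286] 3.735963924133669e-06 13.444142786320299
scene far-- 44 [0.062  0.0644]
scene -x+y 87 [0.0617 0.064 ]
scene +x-y 137 [0.0642 0.0669]
scene tab++ 223 [0.0701 0.0931]
top far-- 14 [0.0615 0.0634]
top -x+y 72 [0.062  0.0642]
```

The far corner is seated again at 62 mm. Now I regrip the tab shallowly (tip about z 0.083, 8 mm overlap) so that it can hinge.

Emit:
drive_tool(rows=[{"claw": 0,"dx": 0,"dy": 0,"dz": -4,"turn": 0},{"claw": 0.2,"dx": 0,"dy": 0,"dz": -5,"turn": 0},{"claw": 0.5,"dx": -0.3,"dy": 5.7,"dz": 0,"turn": 0},{"claw": 0.5,"dx": -0.3,"dy": 5.7,"dz": 0,"turn": 0},{"claw": 0.5,"dx": 0,"dy": 0,"dz": 0,"turn": 0},{"claw": 0.5,"dx": 0,"dy": 0,"dz": 2,"turn": 0},{"claw": 0.4,"dx": 0,"dy": 0,"dz": 1.4,"turn": 0},{"claw": 0.3,"dx": 0,"dy": 0,"dz": 0,"turn": 0}])

```text
time: 10.72
tcp_pos: [0.5161, 0.2761, 0.0825]
tool_rot: [-3.138, -0.002, 2.608]
force: [-0.4, 0.6, 0.2]
grip_width: 0.026
gripper_force: 0.0
```

```bash
python3 d.py .5178 .2765 .083; python3 t.py
```

```text
10.725 [0.51610362 0.27613742 0.08245537] [-1.79802588e+02 -1.34274878e-01  1.49450463e+02] d cm [-0.12753298  0.11725981 -0.05516596] [-0.38857169  0.56769842  0.24135099] [ 0.01898214  0.00089073 -0.01586968] 0.026031380396975525 0.0
scene far-- 67 [0.0617 0.0635]
scene +x-y 134 [0.064  0.0663]
scene tab++ 153 [0.0655 0.0935]
top far-- 87 [0.0614 0.0637]
top -x+y 66 [0.0617 0.0645]
top +x-y 72 [0.0646 0.0671]
```

Emit:
drive_tool(rows=[{"claw": 0,"dx": 0,"dy": 0,"dz": -0.1,"turn": 0},{"claw": 0,"dx": 0,"dy": 0,"dz": 0,"turn": 0},{"claw": 0,"dx": 0,"dy": 0,"dz": 0,"turn": 0},{"claw": 0,"dx": 0,"dy": 0,"dz": 0,"turn": 0},{"claw": 0,"dx": 0,"dy": -0.03,"dz": -0.2,"turn": 0},{"claw": 0,"dx": 0,"dy": -0.03,"dz": -0.2,"turn": 0},{"claw": 0,"dx": 0,"dy": 0,"dz": 0,"turn": 0}])

```text
time: 11.7
tcp_pos: [0.5165, 0.2761, 0.0883]
tool_rot: [-3.139, -0.001, 2.609]
force: [-1.9, -5.2, -5.3]
grip_width: 0.0078
gripper_force: 58.8
```

```bash
python3 d.py .5178 .2765 .083; python3 t.py
```

```text
11.7 [0.51651215 0.2761315  0.0882723 ] [-1.79864951e+02 -7.02425368e-02  1.49482504e+02] d cm [-0.09287888  0.09838454  0.52688602] [-1.85469045 -5.16975101 -5.31559582] [-0.7600616   0.09909355  0.05903906] 0.007847011476063447 58.81312474608421
scene far-- 62 [0.0623 0.0641]
scene +x-y 137 [0.0666 0.0694]
scene tab++ 156 [0.0679 0.0812]
top far-- 88 [0.0621 0.0647]
top -x+y 69 [0.0627 0.065 ]
top +x-y 73 [0.067  0.0695]
```

It hinges: the tab side rises while the far corner stays down (62.2 mm). I go on.

Emit:
drive_tool(rows=[{"claw": 0,"dx": 0,"dy": -0.06,"dz": -0.2,"turn": 0},{"claw": 0,"dx": 0,"dy": -0.06,"dz": -0.2,"turn": 0},{"claw": 0,"dx": 0,"dy": -0.05,"dz": -0.2,"turn": 0},{"claw": 0,"dx": 0,"dy": 0,"dz": 0,"turn": 0}])

```text
time: 12.3
tcp_pos: [0.5169, 0.2756, 0.0952]
tool_rot: [3.141, 0.0, 2.609]
force: [-2.0, -3.9, -7.3]
grip_width: 0.0074
gripper_force: 59.0
```

```bash
python3 d.py .5178 .2765 .083; python3 t.py
```

```text
12.3 [0.51685626 0.27555163 0.09519298] [1.79965026e+02 8.15082388e-03 1.49466752e+02] d cm [-0.03293323  0.12888788  1.21938174] [-1.9844681  -3.90392964 -7.34591545] [-0.36014502  0.06064713  0.06923502] 0.0074350187430787034 58.97611789405346
scene far-- 59 [0.0665 0.0685]
scene +x-y 158 [0.0721 0.0755]
scene tab++ 180 [0.074  0.0888]
top far-- 91 [0.066  0.0688]
top -x+y 68 [0.0671 0.0704]
top +x-y 74 [0.0725 0.0751]
```

The far corner came up 4.5 mm on the last step, while the tab is about 12 mm up. The 10 mm overlap is still too stiff (60 N × 10 mm ≈ 0.6 Nm). I press the far side down again, then regrip with only about 4 mm overlap.

Emit:
drive_tool(rows=[{"claw": 0.4,"dx": 0,"dy": 0,"dz": 0,"turn": 0},{"claw": 0.4,"dx": 0,"dy": 0,"dz": 0,"turn": 0},{"claw": 0.3,"dx": 0,"dy": 0,"dz": -2.5,"turn": 0},{"claw": 0,"dx": 0.3,"dy": -5.6,"dz": 0,"turn": 0},{"claw": 0,"dx": 0.3,"dy": -5.6,"dz": 0,"turn": 0},{"claw": 0,"dx": 0,"dy": 0,"dz": 4,"turn": 0},{"claw": 0,"dx": 0,"dy": 0,"dz": 3.5,"turn": 0},{"claw": 0,"dx": 0,"dy": 0,"dz": 0.6,"turn": 0}])

```text
time: 13.4
tcp_pos: [0.4543, 0.182, 0.0382]
tool_rot: [-3.141, -0.001, 2.608]
force: [0.3, 0.2, 0.1]
grip_width: 0.0
gripper_force: 0.0
```

Emit:
drive_tool(rows=[{"claw": 0,"dx": 0,"dy": 0,"dz": 0.4,"turn": 0},{"claw": 0,"dx": 0,"dy": 0,"dz": 0.3,"turn": 0}])

```text
time: 13.65
tcp_pos: [0.4553, 0.1824, 0.0341]
tool_rot: [3.14, 0.001, 2.609]
force: [-5.4, -2.9, 20.8]
grip_width: 0.0001
gripper_force: 10.0
```

```bash
cat >> t.py <<'E'
    m=R&(np.hypot(P[...,0]-.518,P[...,1]-.276)<.02)&(p.min(-1)>75)&(P[...,2]>.06)&(P[...,2]<.13)
    if m.sum()>5: print(n,'tabtop',m.sum(),np.round(np.percentile(P[m][:,2],[80,90,95,98]),4),np.round(P[m&(P[...,2]>.084)].mean(0),4))
E
python3 d.py .5178 .2765 .083; python3 t.py
```

```text
13.65 [0.45531698 0.18243516 0.0341394 ] [1.79923216e+02 6.21074831e-02 1.49494537e+02] d cm [-0.61378882 11.28274857 -4.87028129] [-5.37221687 -2.86387458 20.78830543] [-0.471707    0.79137529  0.00930876] 9.886139843027045e-05 10.01877523965959
scene far-- 46 [0.0626 0.0661]
scene -x+y 81 [0.0631 0.0657]
scene +x-y 158 [0.0726 0.0758]
scene tab++ 271 [0.0778 0.1028]
scene tabtop 215 [0.1015 0.1035 0.1047 0.1052] [0.519  0.2776 0.0973]
top far-- 13 [0.0629 0.0644]
top -x+y 74 [0.0628 0.0659]
```

The far corner is seated (62.7 mm) and the tab is 12 mm up, its top at z 0.103. I take the shallow regrip.

Emit:
drive_tool(rows=[{"claw": 0,"dx": 0,"dy": 0,"dz": 0.1,"turn": 0},{"claw": 0,"dx": 0,"dy": 0,"dz": -4.5,"turn": 0},{"claw": 0.4,"dx": 0,"dy": 0,"dz": -4.6,"turn": 0},{"claw": 0.4,"dx": -0.3,"dy": 5.6,"dz": 0,"turn": 0},{"claw": 0.4,"dx": -0.3,"dy": 5.5,"dz": 0,"turn": 0},{"claw": 0.4,"dx": 0,"dy": 0,"dz": 1.0,"turn": 0},{"claw": 0.3,"dx": 0,"dy": 0,"dz": 1.2,"turn": 0},{"claw": 0.3,"dx": 0,"dy": 0,"dz": 0,"turn": 0}])

```text
time: 14.75
tcp_pos: [0.5142, 0.2731, 0.0988]
tool_rot: [-3.138, -0.002, 2.608]
force: [0.5, -0.4, 0.6]
grip_width: 0.0256
gripper_force: 0.0
```

Emit:
drive_tool(rows=[{"claw": 0,"dx": 0,"dy": 0,"dz": 0,"turn": 0},{"claw": 0,"dx": 0,"dy": 0,"dz": 0,"turn": 0},{"claw": 0,"dx": 0,"dy": 0,"dz": 0,"turn": 0},{"claw": 0,"dx": 0,"dy": 0,"dz": 0,"turn": 0}])

```text
time: 15.25
tcp_pos: [0.5159, 0.2742, 0.1002]
tool_rot: [-3.141, -0.0, 2.609]
force: [-2.0, -0.5, 1.5]
grip_width: 0.0069
gripper_force: 58.8
```

```bash
python3 d.py .5178 .2765 .099; python3 t.py
```

```text
15.25 [0.51586528 0.27416973 0.10016737] [-1.79972096e+02 -1.25512167e-02  1.49464345e+02] d cm [-0.04827051  0.29906379  0.1165806 ] [-2.00049193 -0.4949468   1.46718117] [-0.05617538  0.28069379 -0.03296889] 0.006881382212985108 58.78682359657887
scene far-- 62 [0.0626 0.0653]
scene +x-y 160 [0.0726 0.0762]
scene tab++ 196 [0.0748 0.0894]
scene tabtop 142 [0.0865 0.0933 0.1    0.1033] [0.5235 0.276  0.0924]
top far-- 87 [0.0625 0.0656]
top -x+y 66 [0.0624 0.0656]
top +x-y 74 [0.0738 0.0761]
```

Shallow grip made without disturbing the tray. I lift along the arc.

Emit:
drive_tool(rows=[{"claw": 0,"dx": 0,"dy": -0.05,"dz": -0.2,"turn": 0},{"claw": 0,"dx": 0,"dy": -0.05,"dz": -0.2,"turn": 0},{"claw": 0,"dx": 0,"dy": -0.05,"dz": -0.2,"turn": 0},{"claw": 0,"dx": 0,"dy": 0,"dz": 0,"turn": 0}])

```text
time: 15.85
tcp_pos: [0.5152, 0.2727, 0.1063]
tool_rot: [-3.141, 0.0, 2.609]
force: [-1.4, -2.5, 0.2]
grip_width: 0.0068
gripper_force: 59.4
```

```bash
python3 d.py .5178 .2765 .099; python3 t.py
```

```text
15.85 [0.51518018 0.27266282 0.10630139] [-1.79945334e+02  3.47528577e-03  1.49478046e+02] d cm [-0.03075804  0.46429728  0.72969812] [-1.39105729 -2.51892809  0.15722565] [-0.41132794  0.3156808  -0.00787283] 0.006787362978836205 59.359181066975
scene far-- 68 [0.0624 0.0648]
scene +x-y 161 [0.0757 0.0796]
scene tab++ 221 [0.0794 0.0946]
scene tabtop 149 [0.093  0.1001 0.1079 0.1097] [0.522  0.2766 0.0946]
top far-- 88 [0.0633 0.0663]
top -x+y 65 [0.0662 0.0694]
top +x-y 72 [0.0769 0.0796]
```

The far corner is still down (62–63 mm) and the tab is about 17 mm up. I continue.

Emit:
drive_tool(rows=[{"claw": 0,"dx": 0,"dy": -0.06,"dz": -0.2,"turn": 0},{"claw": 0,"dx": 0,"dy": -0.06,"dz": -0.2,"turn": 0},{"claw": 0,"dx": 0,"dy": -0.06,"dz": -0.2,"turn": 0},{"claw": 0,"dx": 0,"dy": 0,"dz": 0,"turn": 0}])

```text
time: 16.45
tcp_pos: [0.5145, 0.2718, 0.1121]
tool_rot: [3.141, 0.0, 2.609]
force: [-0.9, -1.4, -3.3]
grip_width: 0.0067
gripper_force: 59.2
```

```bash
python3 d.py .5178 .2765 .099; python3 t.py
```

```text
16.45 [0.51453226 0.27175176 0.11212382] [1.79981731e+02 2.33332869e-03 1.49467273e+02] d cm [-0.04018447  0.57457665  1.31256686] [-0.92270464 -1.36283452 -3.34801404] [-0.09892715  0.23320144 -0.05210952] 0.006746427886308793 59.16893840068951
scene far-- 65 [0.0657 0.0678]
scene +x-y 192 [0.0814 0.0855]
scene tab++ 234 [0.0844 0.0991]
scene tabtop 155 [0.1002 0.1068 0.1137 0.1152] [0.524  0.2758 0.094 ]
top far-- 91 [0.0659 0.0686]
top -x+y 62 [0.0684 0.0712]
top +x-y 74 [0.0834 0.0865]
```

The tab is now about 24 mm up, and the far corner was down until about the 2 cm mark. The peel is done. Next I regrip deeper on the tab so the tray can be carried level.

Emit:
drive_tool(rows=[{"claw": 0.3,"dx": 0,"dy": 0,"dz": 0,"turn": 0},{"claw": 0.3,"dx": 0,"dy": 0,"dz": 0,"turn": 0},{"claw": 0.3,"dx": 0,"dy": 0.1,"dz": 1.5,"turn": 0},{"claw": 0,"dx": 0,"dy": 0,"dz": 0,"turn": 0},{"claw": 0,"dx": 0,"dy": 0,"dz": 0,"turn": 0},{"claw": 0,"dx": 0,"dy": 0,"dz": 0,"turn": 0},{"claw": 0,"dx": 0,"dy": 0,"dz": 0,"turn": 0}])

```text
time: 17.42
tcp_pos: [0.5151, 0.2728, 0.0969]
tool_rot: [3.141, -0.0, 2.609]
force: [1.2, 2.6, -5.3]
grip_width: 0.0087
gripper_force: 59.7
```

```bash
python3 d.py .5178 .2765 .099; python3 t.py
```

```text
17.425 [0.51513525 0.27277995 0.09687643] [ 1.79969271e+02 -4.56072816e-03  1.49463030e+02] d cm [-0.04048517  0.45591642 -0.21211542] [ 1.21609761  2.56971381 -5.2762147 ] [ 0.91886451 -0.56733811 -0.08187398] 0.008733063355682599 59.67362762836274
scene far-- 73 [0.0687 0.071 ]
scene +x-y 200 [0.0803 0.0846]
scene tab++ 180 [0.0785 0.0887]
scene tabtop 106 [0.0943 0.1096 0.1133 0.1143] [0.5268 0.274  0.0921]
top far-- 98 [0.0691 0.0718]
top -x+y 55 [0.0707 0.0735]
top +x-y 80 [0.0827 0.0855]
```

Emit:
drive_tool(rows=[{"claw": 0,"dx": 0,"dy": 0,"dz": -0.4,"turn": 0},{"claw": 0,"dx": 0,"dy": 0,"dz": -0.4,"turn": 0},{"claw": 0,"dx": 0,"dy": 0,"dz": -0.5,"turn": 0},{"claw": 0,"dx": 0,"dy": 0,"dz": -0.6,"turn": 0},{"claw": 0,"dx": 0,"dy": 0,"dz": -1,"turn": 0},{"claw": 0,"dx": 0,"dy": 0,"dz": -2,"turn": 0},{"claw": 0,"dx": 0,"dy": 0,"dz": -3,"turn": 0},{"claw": 0,"dx": 0,"dy": 0,"dz": -3,"turn": 0}])

```text
time: 18.52
tcp_pos: [0.5149, 0.2724, 0.2074]
tool_rot: [-3.141, 0.0, 2.609]
force: [0.2, -0.3, -0.4]
grip_width: 0.0085
gripper_force: 60.6
```

```bash
python3 d.py .5178 .2765 .099
cat > f.py <<'E'
from h import *
import sys
s=readout.read_state(); tx,ty,tz=s['tcp_pos']; c=[]
yaw=s['tool_rot'][2]-np.pi/2-np.radians(36.25)  # tray yaw
u=np.array([np.cos(yaw),np.sin(yaw)]); w=np.array([-u[1],u[0]])
C=np.array([tx,ty])-.063*u-.046*w; print('tray yaw',np.degrees(yaw),'centre est',C)
for n in('scene','top'):
    p,d=camera(n); P=pts(n,d); 
    q=P[...,:2]-C; X=q@u; Y=q@w
    m=(abs(X)<.085)&(abs(Y)<.065)&(p.min(-1)>60)&(P[...,2]>tz-.045)&(P[...,2]<tz+.02)&((abs(X)>.063)|(abs(Y)>.043))&~((X>.03)&(Y>.015))
    if m.sum()>30:
        x,y,z=X[m],Y[m],P[m][:,2]; k=np.ones(len(x),bool)
        for i in range(6):
            A=np.c_[x,y,np.ones_like(x)]; a=np.linalg.lstsq(A[k],z[k],rcond=None)[0]; r=z-A@a; k=abs(r)<max(.003,np.std(r[k])*1.2)
        pr=cv2.minAreaRect((P[m][:,:2]*1000).astype(np.float32))
        print(n,k.sum(),'slopes deg',np.round(np.degrees(a[:2]),2),'rim z centre',round(a[2],4),pr)
    v=(n,p); c.append(p)
cv2.imwrite('pics/%s.png'%sys.argv[1],cv2.resize(np.hstack(c)[...,::-1],(800,300)))
E
python3 f.py l1
```

```text
18.525 [0.51486189 0.2723647  0.20737443] [-1.79991269e+02  4.96039020e-03  1.49475229e+02] d cm [-0.04211705  0.50710032 10.83736936] [ 0.19708996 -0.3443791  -0.35415022] [ 0.05661875 -0.03858037  0.01602267] 0.008495264250461949 60.57121726014884
tray yaw 23.2252287421562 centre est [0.47510724 0.20524862]
scene 533 slopes deg [ 2.36 -0.93] rim z centre 0.1931 ((486.31494140625, 188.59579467773438), (152.9507598876953, 68.72866821289062), 23.336442947387695)
top 598 slopes deg [ 2.9  -1.23] rim z centre 0.1968 ((480.1715087890625, 202.53237915039062), (150.4463653564453, 106.43072509765625), 23.103778839111328)
```

View pics/l1.png

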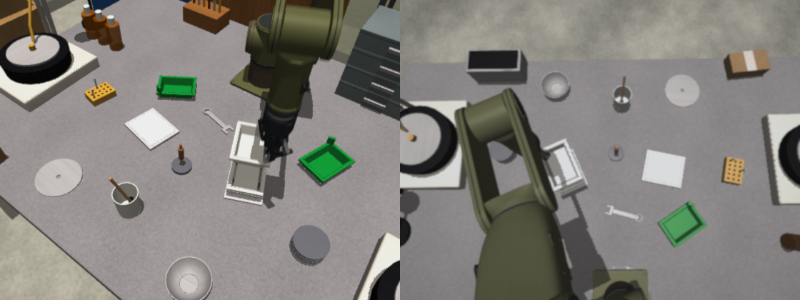

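The pictures show the tray off the stack, held by the tab at left (250,165), nearly level at about 2.5°. The stack and the bystanders have not moved. I carry it to the panel about 4 cm above the dop stand.

Emit:
drive_tool(rows=[{"claw": 0,"dx": -1.05,"dy": -1.7,"dz": 0,"turn": 0},{"claw": 0,"dx": -1.85,"dy": -3.0,"dz": 0,"turn": 0},{"claw": 0,"dx": -2.1,"dy": -3.4,"dz": 0,"turn": 0},{"claw": 0,"dx": -2.4,"dy": -3.8,"dz": 0,"turn": 0},{"claw": 0,"dx": -2.4,"dy": -3.8,"dz": 0,"turn": 0},{"claw": 0,"dx": -2.4,"dy": -3.8,"dz": 0,"turn": 0},{"claw": 0,"dx": -2.4,"dy": -3.8,"dz": 0,"turn": 0},{"claw": 0,"dx": -2.1,"dy": -3.4,"dz": 0,"turn": 0}])

```text
time: 19.62
tcp_pos: [0.5212, -0.0448, 0.2044]
tool_rot: [-3.14, -0.003, 2.608]
force: [-0.5, 0.4, -1.0]
grip_width: 0.0086
gripper_force: 60.6
```

Emit:
drive_tool(rows=[{"claw": 0,"dx": -1.7,"dy": -3.0,"dz": 0,"turn": 0},{"claw": 0,"dx": -1.3,"dy": -2.0,"dz": 0.3,"turn": 0},{"claw": 0,"dx": -0.7,"dy": -1.1,"dz": 0.4,"turn": 0},{"claw": 0,"dx": 0,"dy": 0,"dz": 0,"turn": 0},{"claw": 0,"dx": 0,"dy": 0,"dz": 0,"turn": 0}])

```text
time: 20.25
tcp_pos: [0.5236, -0.113, 0.1986]
tool_rot: [3.141, -0.001, 2.609]
force: [-1.4, -0.1, -0.8]
grip_width: 0.0085
gripper_force: 60.6
```

```bash
python3 d.py .527 -.115 .2; python3 f.py l2
```

```text
20.25 [ 0.52357896 -0.11296422  0.1985555 ] [ 1.79992407e+02 -8.17624776e-02  1.49482829e+02] d cm [-0.39788427 -0.0016391  -0.14501854] [-1.43108064 -0.09575058 -0.79412328] [ 0.08498455 -0.01594402  0.04761581] 0.008467509479359628 60.55547158863192
tray yaw 23.23282872131578 centre est [ 0.48383321 -0.18008557]
scene 438 slopes deg [ 2.45 -1.15] rim z centre 0.184 ((487.8035888671875, -177.738037109375), (154.2834930419922, 111.29867553710938), 22.82718276977539)
top 418 slopes deg [ 2.45 -0.94] rim z centre 0.185 ((477.2428894042969, -185.09767150878906), (132.28176879882812, 110.57027435302734), 23.715373992919922)
```

View pics/l2.png

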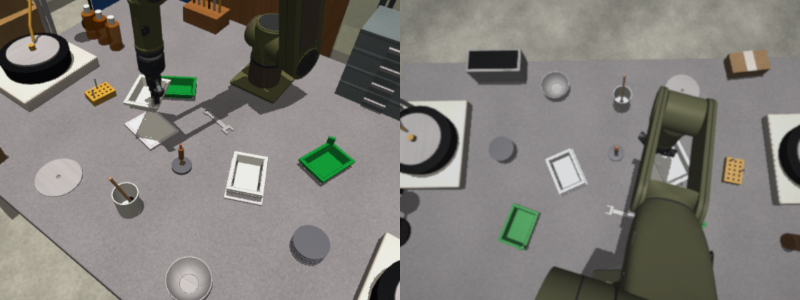

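The tray hangs over the panel: its centre is at about (0.486, -0.180) against the panel's (0.486, -0.184). Its underside is at 0.150 m and its tilt about 2.7°. The stack and bystanders have not moved, so I hand in.

```bash
python3 -c "
from bench import env; print(env.finish_job())"
```

```text
the job is handed in; nothing more can be done
None
```

I peeled the white tray off tab corner first and handed in while holding it over the middle of the panel, about 15 cm up and within about 3° of level, with the bystanders not visibly moved. My first, too-stiff grip raised the far corner about 8 mm early; I pressed it back and re-peeled, and it was still seated with the tab about 17 mm up, then rose about 4 mm as the tab reached about 24 mm.

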